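# Press the maker's mark onto the blue tile

## Robot

A 6-joint arm with a two-finger parallel gripper is mounted at the origin on the work surface. World frame = base frame: x ahead of the robot, y to its left, z up, the work surface at z = 0. Lengths are in m, angles in rad, forces in N, time in s.
With the tool pointing down it reaches from about 0.25 to 0.725 m from the base axis. Payload 4 kg.
Tool frame: the origin (TCP) lies midway between the tips of the shut fingers; the grasp point (between the pads) lies 19 mm behind it (bot.grip_depth is the distance from the TCP to the grasp point, in m); z points along the fingers, y is the line along which they close (so a half turn about z gives the same grasp; the last joint's range is limited). The gripper opens to 85 mm and grips with 20 to 120 N. Pads are 22 mm wide; open, the fingers measure 114 mm over their backs; the gripper's body (76 mm by 85 mm) begins 54 mm behind the grasp point. The pads swing forward as they close: fully open they stand 13 mm farther back than shut.
Start: joints at [1.212, 0.241, 0.005, 1.335, 0, 1.571], TCP at [0.176, 0.468, 0.231] pointing down, gripper open.
Joint ranges: [-2.72, 2.72], [-1.05, 1.87], [-1.09, 1.28], [-1.99, 2.15], [-1.42, 1.44], [-3.14, 3.14]. Speed limits (rad/s): [2.79, 2.79, 3.14, 3.14, 3.14, 3.14].

## Interface

Orientations are given as a unit quaternion [x, y, z, w].
In Python, from workcell import bot gives the robot as it stands.
- The arm moves only by the shell command python3 -m creep 'ROWS'. ROWS is JSON, one flat list of numbers, 5 for each row, row after row: the shift along the world's x, y, z in m, then the turn about the world's z in rad, then the finger opening in m, from 0 to 0.0854. In form: [x, y, z, twist, claw, x, y, z, twist, claw, ...]. A call has 1 to 10 rows; each row is the pose to reach, as a shift and turn from the pose commanded when the call began; what a row does not reach only later rows make up. A row lasts 1/12 s, in which the tool goes at most 41.7 mm and 7.16 degrees, less where a joint would pass 70% of its speed; a pose out of reach is approached as far as the arm can. A call with a gripper value outside its range is refused whole. The fingers move at their own pace and stop on an object; the grip force is fixed at half the most. Time passes only in rows, so rows that repeat a pose let the fingers close. It gives the time, the measured TCP pose, the force, the opening and the grip force at its end, in the units of the state.
- bot.get_obs(): the state, without advancing time (a new reading comes with each control period).
- bot.camera(name): name is "side" or "top"; returns a dict with "pixels" (420x560x3 uint8, red, green, blue), "camera_matrix" (3x3 intrinsics, pixels), "extrinsics" (4x4, takes a point from world to camera coordinates). Camera axes: x right, y down, z forward; pixel columns grow to the right and rows downward; lengths in m; the calibration is good to about 2 mm. A picture is of the moment at which its call begins. There is no depth.
- bot.job_done(): hands the job in; it is judged then, once.
Trained networks look in the newest picture that a camera, given by its name, has taken for a name from the list of things; names that differ only in an ending like _2 or _b are one class to them, and where a whole thing is asked for, a point or a joint stands for the part that bears it (a point fixed in the world has none). Each returns a list of dicts, best first, with "score" (0 to 1); they miss things now and then, are a little off and sometimes report something else, mostly with a low value. They report only what shows in the picture. A call takes as long as a camera call. They do not tell look-alikes from the thing itself.
- bot.look_for(camera, thing): "centre" ([column, row] as shares, 0 to 1, of the picture: columns of its width, rows of its height, amid what is visible of it).
- bot.place_of(camera, thing): "centre" ([column, row] as shares, 0 to 1, of the picture: columns of its width, rows of its height: a listed point, or the origin of a listed thing).
The state is a dict: "clock": time; "joint_pos": joint angles; "joint_vel": joint speeds; "tau": joint torques, N m; "eef_pos": TCP position; "tool_rot": TCP orientation; "ft_force": force on the tool from outside, world axes, zero at the start; "ft_torque": the same for the moment, N m; "grip_width": finger opening in m; "grasp_force": force on a finger pad.
Only numpy, scipy, OpenCV 4.12 (cv2) and the standard library are available. Lean on these libraries where they do the work, as an engineer would, in place of code of your own. Each camera call takes 0.05 s, during which the arm holds its last target. There are 200 camera calls.

## Task

On the marking press, slide the stamping head along its rods by the black fin until it is centred over the blue tile, then press the red plunger head down until the rubber stamp is stopped by the tile and push firmly for about a second: about 15 N in all on the head, since the tile cracks if you slam it or push much over 25 N. Let the plunger spring up, then slide the head back by its fin fully home against its stop at the end of the press that has no tiles (the robot's right) and leave it there. Do not stamp the white or the brown tile, and leave the bowl, the white bottle and the brush where they are.

Things in the scene. Friction and masses are not known exactly. Their poses are not given: they have to be found in the camera images.
- press: Fixed green press; bed 170 (x) x 345 (y) x 14 mm high. Origin on the bench, in the row of tiles (x = 0), midway between the green end blocks (60 x 22 mm, 120 mm high, at x = -65, y = +-155 mm); z up, y along the two steel guide rods (12 mm thick, at x = -83 and -47 mm, 100 mm up). The head slides along y; home is the -y end, on the robot's right.
- carriage (a joint): Place of the sliding head on the rods, in m: 0 is home, against the stop at the press's -y end; grows towards +y, to 0.235. The stamp's y in the press frame is this value - 0.1175. About 3 N of friction; it stays where it is left.
- fin_top (a point): Middle of the top edge of the upright black fin on the sliding head, 175 mm above the bench. The fin is 12 mm thick along the press's y, 32 mm along x, and stands 60 mm proud of the aluminium head (top 115 mm above the bench). The plunger's axis is 68 mm from it towards +x of the press; nothing else is beside it above 120 mm.
- plunger: Spring plunger in the sliding head: red mushroom head, steel stem, rubber-faced stamp (36 x 30 mm) below. Origin on its axis, at bench height while up; sinks with it. Light spring (about 3 to 6 N). The rubber face hangs 52 mm above the bench when up and yields about 1 mm per 9 N on a tile. With no tile below it goes down 34 mm.
- head_top (a point): Centre of the top of the red plunger head, a disc 38 mm across and 15 mm thick, on the axis of the plunger and straight above the middle of the stamp. 180 mm above the bench when up; it sinks with the plunger.
- holder_blue: Black steel holder, 60 (x) x 58 (y) x 9 mm high, fixed on the bed of the press, carrying the blue glazed tile (50 x 48 mm). Origin: centre of its underside, 14 mm above the bench, straight below the tile's centre. Tiles differ in thickness from start to start: the top face lies 10 to 24 mm above this origin, and this pose does not tell where.
- holder_white: Black steel holder, 60 (x) x 58 (y) x 9 mm high, fixed on the bed of the press, carrying the white tile (50 x 48 mm). Origin: centre of its underside, 14 mm above the bench, straight below the tile's centre. Tiles differ in thickness from start to start: the top face lies 10 to 24 mm above this origin, and this pose does not tell where.
- holder_brown: Black steel holder, 60 (x) x 58 (y) x 9 mm high, fixed on the bed of the press, carrying the brown (terracotta) tile (50 x 48 mm). Origin: centre of its underside, 14 mm above the bench, straight below the tile's centre. Tiles differ in thickness from start to start: the top face lies 10 to 24 mm above this origin, and this pose does not tell where.
- bowl: Loose bystander: cream bisque bowl standing upside down, 116 mm across, 64 mm high. Origin: centre of its underside.
- bottle: Loose bystander: white closed bottle with a blue cap, 56 mm across, 130 mm high, upright. Origin: centre of its underside.
- brush: Loose bystander: glaze brush lying on the bench, about 200 mm long. Origin: its middle, at bench height.
Not all that is in view belongs to the job. What is shaped like the holder_blue but green or turquoise is not meant.

How it is judged:
By the outcome, as a careful person would: the job done as asked, in the order asked, and still so for the second after the job is handed in, with the robot touching nothing.
It also fails if it takes over 61 s, if anything falls off the work surface, if the arm or the gripper's body presses on something with over 40 N, if the wrist force passes 120 N, or if a joint passes its speed limit or range.

## Working session

There is one attempt and no reset: what is moved stays moved. The work goes in short steps, Python scripts to look and compute and a shell command to move; the robot and the scene stay as the last step left them, time stands still between calls to the robot, and variables do not carry over. Pictures are saved under pics/ and viewed, at most 10 in all, crops included, and the job is handed in when it is done.

```bash
mkdir -p pics
cat > h.py <<'E'
from workcell import bot
import numpy as np, cv2
def shot(n,f=None):
    c=bot.camera(n)
    if f: cv2.imwrite('pics/'+f,c['pixels'][:,:,::-1])
    return c
def proj(c,p):
    q=c['extrinsics']@np.append(p,1); u=c['camera_matrix']@q[:3]; return u[:2]/u[2]
def ray(c,uv):
    E=c['extrinsics'];R=E[:3,:3];o=-R.T@E[:3,3]
    d=R.T@np.linalg.solve(c['camera_matrix'],[uv[0],uv[1],1]);return o,d
def atz(c,uv,z):
    o,d=ray(c,uv);return o+d*(z-o[2])/d[2]
def tri(c1,u1,c2,u2):
    A=0;b=0;
    for c,u in((c1,u1),(c2,u2)):
        o,d=ray(c,u);d=d/np.linalg.norm(d);P=np.eye(3)-np.outer(d,d);A=A+P;b=b+P@o
    return np.linalg.solve(A,b)
S=np.array([560,420])
E
python3 - <<'E'
from h import *
np.set_printoptions(precision=4,suppress=True)
o=bot.get_obs();print(o['clock'],o['eef_pos'],o['tool_rot'],o['ft_force'])
C={n:shot(n,n+'0.png') for n in('top','side')}
for t,z in(('press',0),('fin_top',.175),('head_top',.18),('holder_blue',.014),('holder_white',.014),('holder_brown',.014),('bowl',0),('bottle',0),('brush',0)):
  for n in C:
    for r in bot.place_of(n,t)[:3]:
      uv=np.array(r['centre'])*S;print(t,n,round(r['score'],2),uv,atz(C[n],uv,z)[:2])
E
```

```text
0.0 [0.1754 0.4676 0.2304] [ 0.1784  0.984  -0.001  -0.0002] [ 0.4886 -0.57    0.4807]
press top 0.83 [294.112 199.584] [ 0.5732 -0.021 ]
press side 0.75 [291.704 273.798] [ 0.566  -0.0263]
fin_top top 0.88 [352.016 222.81 ] [ 0.515  -0.1081]
fin_top side 0.73 [261.576 238.182] [ 0.509 -0.11 ]
fin_top side 0.66 [304.416 299.586] [ 0.5579 -0.2384]
head_top top 0.64 [346.584 179.088] [ 0.5834 -0.0991]
head_top side 0.56 [308.    228.102] [ 0.5824 -0.1005]
holder_blue top 0.75 [213.976 312.69 ] [0.3561 0.1268]
holder_blue top 0.6 [161.224 203.49 ] [0.5603 0.2347]
holder_blue top 0.56 [242.424 212.982] [0.5442 0.078 ]
holder_blue side 0.84 [277.816 188.286] [0.5641 0.2261]
holder_blue side 0.76 [277.088 229.782] [0.5491 0.086 ]
holder_blue side 0.7 [184.408 228.9  ] [0.3595 0.1104]
holder_white top 0.83 [269.304 205.38 ] [0.5595 0.0267]
holder_white top 0.4 [354.984 221.508] [ 0.5308 -0.1373]
holder_white side 0.63 [282.016 251.412] [0.5526 0.0219]
holder_brown top 0.91 [304.696 198.912] [ 0.573 -0.041]
holder_brown side 0.41 [298.2   274.302] [ 0.5763 -0.042 ]
bowl top 0.56 [250.376 128.688] [0.7141 0.0674]
bowl side 0.62 [353.472 237.09 ] [0.704  0.0615]
bowl side 0.62 [289.52 271.32] [ 0.5626 -0.0195]
bottle top 0.94 [341.712 117.18 ] [ 0.7398 -0.1139]
bottle side 0.8 [388.696 303.996] [ 0.7293 -0.1184]
bottle side 0.45 [220.192 298.998] [ 0.4302 -0.0736]
brush side 0.84 [215.88  300.384] [ 0.4224 -0.076 ]
```

View pics/top0.png

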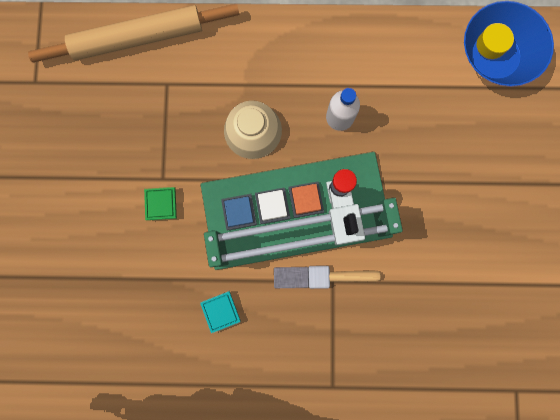

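View pics/side0.png

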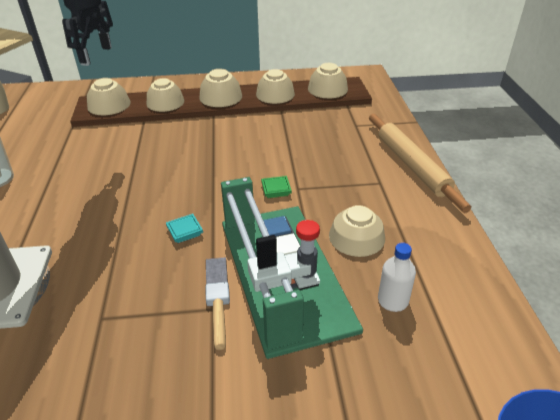

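The top picture shows the blue tile at (238,212) in the press row, white at (272,205) and brown at (306,199). The head is near the right end, with its fin at (351,223) and red plunger at (345,181). The green (160,204) and turquoise (220,312) pieces are decoys. The side picture agrees: fin top at (266,240), red head at (308,230).

```bash
cat > m.py <<'E'
from h import *
from scipy.spatial.transform import Rotation as R
np.set_printoptions(precision=4,suppress=True)
C={n:shot(n) for n in('top','side')}
def cen(c,f,box):
    p=c['pixels'].astype(int);m=f(p[...,0],p[...,1],p[...,2]);k=np.zeros_like(m);x0,y0,x1,y1=box;k[y0:y1,x0:x1]=1;m&=k
    y,x=np.nonzero(m);
    return np.array([x.mean(),y.mean()]),len(x)
if __name__=='__main__':
  t=C['top']
  T={}
  for n,f,b in(('blue',lambda r,g,b:(b>r+25)&(b>g+15),(215,190,262,235)),('white',lambda r,g,b:(r>190)&(g>190)&(b>180),(250,185,292,225)),('brown',lambda r,g,b:(r>g+70),(288,180,324,216))):
    u,k=cen(t,f,b);T[n]=atz(t,u,.031)[:2];print(n,u,k,T[n])
  d=T['blue']-T['brown'];print('tile yaw',np.degrees(np.arctan2(-d[0],d[1])))
  for n in('fin_top','head_top'):
    a=[np.array(bot.place_of(c,n)[0]['centre'])*S for c in('top','side')]
    print(n,a,tri(C['top'],a[0],C['side'],a[1]))
  p=t['pixels'].astype(int);m=((p[...,1]>p[...,0]+25)).astype(np.uint8);m[:,:185]=0;m[:140]=0;m[270:]=0;m[:,410:]=0
  q=np.nonzero(m);print(len(q[0]))
  h=cv2.convexHull(np.c_[q[1],q[0]].astype(np.int32));print(cv2.approxPolyDP(h,3,True)[:,0].tolist())
  for n in C:
    print(n,'cam at',ray(C[n],(0,0))[0])
E
python3 m.py
```

```text
blue [238.0307 211.3187] 684 [0.5455 0.0848]
white [272.0046 204.5578] 649 [0.5592 0.0212]
brown [305.8673 198.2716] 648 [ 0.572  -0.0424]
tile yaw 11.749765992061866
fin_top [array([355.488, 222.39 ]), array([264.096, 241.416])] [ 0.5142 -0.114   0.1718]
head_top [array([346.528, 180.18 ]), array([310.296, 229.32 ])] [ 0.5843 -0.0996  0.1759]
9516
[[401, 231], [389, 237], [215, 269], [208, 262], [201, 184], [373, 152], [395, 198]]
top cam at [ 0.4544 -0.0002  0.9136]
side cam at [ 0.4874 -0.6775  0.699 ]
```

```bash
python3 -c "
import cv2
a=cv2.imread('pics/top0.png')[140:280,185:415];cv2.imwrite('pics/c.png',cv2.resize(a,None,fx=3.4,fy=3.4,interpolation=cv2.INTER_CUBIC))"
```

```text
(no output)
```

View pics/c.png

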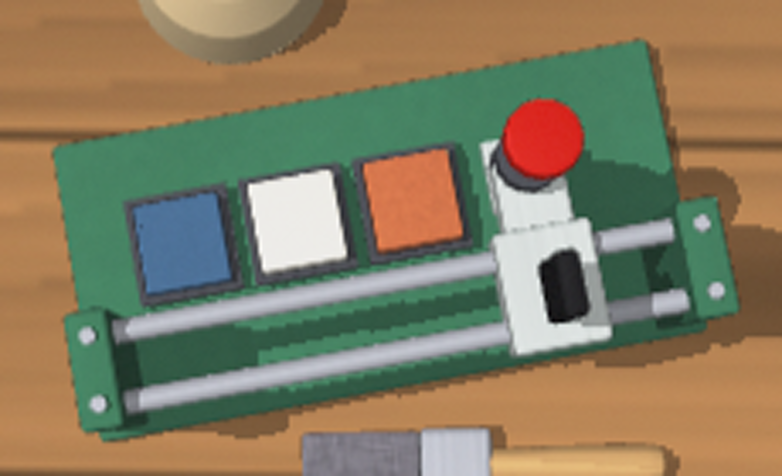

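The crop shows four bolts on the end blocks at crop pixels (87,335), (98,403), (702,222) and (716,290). The fin top is near (567,286), and the head is about 20 mm or more off its home stop.

```bash
cat > n.py <<'E'
from m import *
t=C['top']
B=[atz(t,(185+x/3.4,140+y/3.4),.12)[:2] for x,y in((87,335),(98,403),(702,222),(716,290))]
L=(B[0]+B[1])/2;Rr=(B[2]+B[3])/2;d=L-Rr;yaw=np.arctan2(-d[0],d[1])
print('span',np.linalg.norm(d),'yaw',np.degrees(yaw))
X=np.array([np.cos(yaw),np.sin(yaw)]);Y=np.array([-X[1],X[0]])
O=(L+Rr)/2+.065*X;print('O',O)
f=lambda p:np.array([(p-O)@X,(p-O)@Y])
ur,k=cen(t,lambda r,g,b:(r>150)&(g<60),(325,160,365,200))
us,k=cen(C['side'],lambda r,g,b:(r>150)&(g<60),(290,215,325,245))
h=atz(t,ur,.178)[:2];h3=tri(t,ur,C['side'],us);print('head',ur,us,h,f(h),h3)
fi=atz(t,(185+566/3.4,140+286/3.4),.172)[:2];print('fin',fi,f(fi), 'from head',h-.068*X)
for n,b in(('blue',(.5455,.0848)),('white',(.5592,.0212)),('brown',(.572,-.0424))):print(n,f(np.array(b)))
hb=bot.get_obs();Rm=R.from_quat(hb['tool_rot']).as_matrix();print('tool y axis',Rm[:,1],np.degrees(np.arctan2(Rm[1,1],Rm[0,1])),'wanted',np.degrees(np.arctan2(Y[1],Y[0])))
E
python3 n.py
```

```text
span 0.3098896481006784 yaw 11.195920250002828
O [ 0.5669 -0.0213]
head [344.2836 180.2421] [309.0278 232.8333] [ 0.5819 -0.0957] [ 0.0002 -0.0758] [ 0.5843 -0.0972  0.1667]
fin [ 0.5132 -0.1076] [-0.0695 -0.0742] from head [ 0.5152 -0.1089]
blue [-0.0004  0.1083]
white [0.0007 0.0432]
brown [ 0.0009 -0.0216]
tool y axis [0.3512 0.9363 0.    ] 69.44032275406654 wanted 101.19592025000283
```

```bash
python3 -m creep '[0.017,-0.029,0.001,0.03,0.06, 0.034,-0.058,0.002,0.06,0.06, 0.051,-0.087,0.003,0.09,0.06, 0.068,-0.116,0.004,0.12,0.06, 0.085,-0.145,0.005,0.15,0.06, 0.102,-0.174,0.005,0.18,0.06, 0.119,-0.203,0.005,0.21,0.06, 0.136,-0.232,0.005,0.24,0.06, 0.153,-0.261,0.005,0.27,0.06, 0.17,-0.29,0.005,0.3,0.06]'
python3 -m creep '[0.017,-0.029,0,0.03,0.06, 0.034,-0.058,0,0.06,0.06, 0.051,-0.087,0,0.09,0.06, 0.068,-0.116,0,0.12,0.06, 0.085,-0.145,0,0.15,0.06, 0.102,-0.174,0,0.18,0.06, 0.119,-0.203,0,0.21,0.06, 0.136,-0.232,0,0.24,0.06, 0.153,-0.261,0,0.255,0.06, 0.169,-0.286,0,0.255,0.06]'
```

```text
clock: 2.23
eef_pos: [0.3461, 0.1767, 0.2366]
tool_rot: [0.029, 1.0, 0.0, 0.0]
ft_force: [1.2, 1.6, 0.5]
grip_width: 0.0598
grasp_force: 0.0
clock: 3.07
eef_pos: [0.5153, -0.11, 0.2363]
tool_rot: [-0.098, 0.995, -0.0, 0.0]
ft_force: [1.2, 0.4, 0.1]
grip_width: 0.06
grasp_force: 0.0
```

```bash
python3 -m creep '[-0.001,0.002,-0.02,0,0.06, -0.001,0.002,-0.04,0,0.06, -0.001,0.002,-0.06,0,0.06, -0.001,0.002,-0.08,0,0.06, -0.001,0.002,-0.095,0,0.06, -0.001,0.002,-0.1,0,0.06, -0.001,0.002,-0.1,0,0.06]'; python3 -m creep '[0,0,0,0,0.04, 0,0,0,0,0.03, 0,0,0,0,0.02, 0,0,0,0,0.015, 0,0,0,0,0.005, 0,0,0,0,0.005, 0,0,0,0,0.005, 0,0,0,0,0.005]'
```

```text
clock: 3.65
eef_pos: [0.5124, -0.1056, 0.1349]
tool_rot: [-0.098, 0.995, 0.001, -0.002]
ft_force: [0.6, 0.7, 0.8]
grip_width: 0.0602
grasp_force: 0.0
clock: 4.32
eef_pos: [0.5146, -0.1066, 0.1377]
tool_rot: [-0.098, 0.995, -0.001, 0.001]
ft_force: [-1.3, -2.0, 6.5]
grip_width: 0.0111
grasp_force: 59.8
```

```bash
python3 -c "
from h import *
shot('side','s1.png')"
```

```text
(no output)
```

View pics/s1.png

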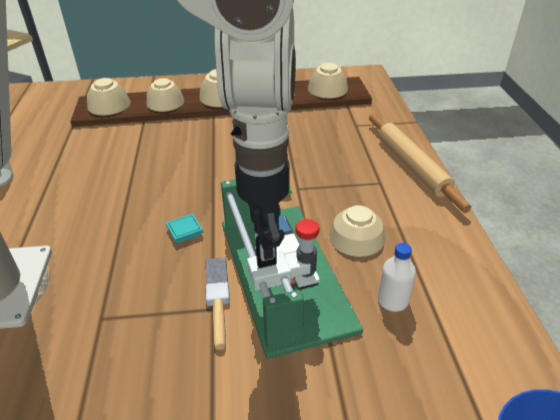

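The fingers have closed on the fin at pixel (266,250), and the reading is 11 mm wide at 60 N. Now I slide the head.

```bash
python3 -m creep '[-0.002,0.01,0,0,0.005, -0.004,0.02,0,0,0.005, -0.006,0.03,0,0,0.005, -0.008,0.04,0,0,0.005, -0.01,0.05,0,0,0.005, -0.012,0.06,0,0,0.005, -0.014,0.07,0,0,0.005, -0.016,0.08,0,0,0.005, -0.018,0.09,0,0,0.005, -0.018,0.09,0,0,0.005]'
```

```text
clock: 5.2
eef_pos: [0.4963, -0.0143, 0.1378]
tool_rot: [-0.099, 0.995, 0.001, 0.001]
ft_force: [-1.1, 2.6, 6.5]
grip_width: 0.0114
grasp_force: 60.0
```

```bash
python3 -m creep '[-0.002,0.011,0,0,0.005, -0.004,0.022,0,0,0.005, -0.006,0.033,0,0,0.005, -0.008,0.044,0,0,0.005, -0.01,0.055,0,0,0.005, -0.013,0.066,0,0,0.005, -0.015,0.077,0,0,0.005, -0.017,0.083,0,0,0.005, -0.0175,0.086,0,0,0.005, -0.0175,0.086,0,0,0.005]'
cat > k.py <<'E'
from m import *
C2=C
shot_ = [cv2.imwrite('pics/'+n+'k.png',C[n]['pixels'][:,:,::-1]) for n in C]
for n in C:
  p=C[n]['pixels'].astype(int);m=(p[...,0]>150)&(p[...,1]<60)&(p[...,2]<70)
  k,l,st,ce=cv2.connectedComponentsWithStats(m.astype(np.uint8));
  for i in range(1,k):
    if st[i,4]>60:print(n,st[i],ce[i],atz(C[n],ce[i],.178))
  for t in('fin_top','head_top'):
    for r in bot.place_of(n,t)[:1]:
      u=np.array(r['centre'])*S;print(n,t,round(r['score'],2),u,atz(C[n],u,.18 if t[0]=='h' else .175))
E
python3 k.py
```

```text
clock: 6.03
eef_pos: [0.4794, 0.0711, 0.1377]
tool_rot: [-0.098, 0.995, 0.0, 0.002]
ft_force: [0.5, 1.2, 7.3]
grip_width: 0.0118
grasp_force: 60.0
top head_top 0.6 [250.488 131.88 ] [0.6577 0.0538 0.18  ]
side fin_top 0.74 [234.584 170.814] [0.4731 0.0751 0.175 ]
side head_top 0.58 [277.872 166.11 ] [0.552  0.0736 0.18  ]
```

```bash
python3 -m creep '[0,0,0,0,0.02, 0,0,0,0,0.035, 0,0,0,0,0.05, 0,0,0,0,0.05, 0,0,0.02,0,0.05, 0,0,0.045,0,0.05, 0,0,0.075,0,0.05, 0,0,0.1,0,0.04, -0.035,0,0.1,0,0.02, -0.07,0,0.1,0,0]'; python3 -m creep '[-0.035,0,0,0,0, -0.07,0,0,0,0]'
python3 k.py
```

```text
clock: 7.17
eef_pos: [0.4096, 0.0704, 0.2376]
tool_rot: [-0.098, 0.995, 0.0, 0.002]
ft_force: [-0.9, 0.6, 0.0]
grip_width: 0.0167
grasp_force: 0.0
clock: 7.33
eef_pos: [0.3363, 0.07, 0.2358]
tool_rot: [-0.098, 0.995, 0.0, -0.001]
ft_force: [-0.5, 0.3, 0.8]
grip_width: 0.0001
grasp_force: 0.0
top [219 191  23  22 397] [229.6776 201.3123] [0.5459 0.0842 0.178 ]
top fin_top 0.78 [237.104 239.61 ] [0.4862 0.0713 0.175 ]
top head_top 0.71 [231.224 202.188] [0.5444 0.0815 0.18  ]
side fin_top 0.9 [237.216 174.888] [0.4774 0.0619 0.175 ]
side head_top 0.78 [274.12 165.69] [0.5454 0.0758 0.18  ]
```

View pics/topk.png

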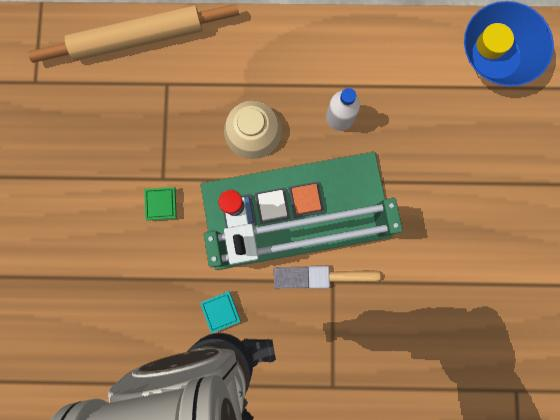

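The head is at (230,201), over the blue tile, within 1 mm of the tile centre. Next I go above it with shut fingers.

```bash
python3 -m creep '[0.035,0.002,0,0,0, 0.07,0.005,0,0,0, 0.105,0.007,0,0,0, 0.14,0.01,0,0,0, 0.175,0.012,0,0,0, 0.2,0.0145,0,0,0, 0.209,0.0145,0,0,0, 0.209,0.0145,-0.02,0,0, 0.209,0.0145,-0.035,0,0, 0.209,0.0145,-0.035,0,0]'
```

```text
clock: 8.47
eef_pos: [0.5465, 0.0842, 0.1966]
tool_rot: [-0.098, 0.995, -0.0, -0.004]
ft_force: [-0.1, -0.7, -1.3]
grip_width: -0.0
grasp_force: 0.0
```

```bash
python3 -m creep '[0,0,-0.004,0,0, 0,0,-0.008,0,0, 0,0,-0.012,0,0, 0,0,-0.015,0,0, 0,0,-0.018,0,0, 0,0,-0.021,0,0, 0,0,-0.024,0,0, 0,0,-0.027,0,0, 0,0,-0.029,0,0, 0,0,-0.029,0,0]'
```

```text
clock: 9.3
eef_pos: [0.5473, 0.0847, 0.1723]
tool_rot: [-0.098, 0.995, 0.0, 0.0]
ft_force: [-0.4, -0.2, 2.7]
grip_width: 0.0003
grasp_force: 1.5
```

```bash
python3 -m creep '[0,0,-0.001,0,0, 0,0,-0.002,0,0, 0,0,-0.003,0,0, 0,0,-0.004,0,0, 0,0,-0.004,0,0]'; python3 -m creep '[0,0,-0.001,0,0, 0,0,-0.002,0,0, 0,0,-0.002,0,0]'
```

```text
clock: 9.72
eef_pos: [0.5473, 0.0847, 0.1682]
tool_rot: [-0.098, 0.995, 0.0, 0.0]
ft_force: [0.4, -0.9, 3.2]
grip_width: -0.0002
grasp_force: 1.7
clock: 9.97
eef_pos: [0.5473, 0.0847, 0.1662]
tool_rot: [-0.098, 0.995, 0.0, 0.0]
ft_force: [0.4, 0.2, 3.6]
grip_width: -0.0001
grasp_force: 1.8
```

```bash
python3 -m creep '[0,0,-0.0005,0,0, 0,0,-0.001,0,0, 0,0,-0.0015,0,0, 0,0,-0.0015,0,0]'
```

```text
clock: 10.3
eef_pos: [0.5472, 0.0847, 0.1648]
tool_rot: [-0.098, 0.995, 0.0, 0.0]
ft_force: [1.1, 0.3, 3.4]
grip_width: 0.0003
grasp_force: 1.9
```

```bash
python3 -m creep '[0,0,-0.0005,0,0, 0,0,-0.001,0,0, 0,0,-0.0015,0,0, 0,0,-0.0015,0,0]'
```

```text
clock: 10.63
eef_pos: [0.5473, 0.0847, 0.1633]
tool_rot: [-0.098, 0.995, 0.0, 0.0]
ft_force: [0.8, 0.4, 3.8]
grip_width: -0.0001
grasp_force: 2.0
```

```bash
python3 -m creep '[0,0,-0.0005,0,0, 0,0,-0.001,0,0, 0,0,-0.0015,0,0, 0,0,-0.0015,0,0]'
```

```text
clock: 10.97
eef_pos: [0.5472, 0.0847, 0.1618]
tool_rot: [-0.098, 0.995, 0.0, 0.0]
ft_force: [1.7, 0.7, 3.4]
grip_width: -0.0
grasp_force: 2.0
```

```bash
python3 -m creep '[0,0,-0.0005,0,0, 0,0,-0.001,0,0, 0,0,-0.0015,0,0, 0,0,-0.0015,0,0]'
```

```text
clock: 11.3
eef_pos: [0.5472, 0.0847, 0.1602]
tool_rot: [-0.098, 0.995, 0.0, 0.0]
ft_force: [2.0, 1.4, 3.7]
grip_width: 0.0001
grasp_force: 2.1
```

```bash
python3 -m creep '[0,0,-0.0005,0,0, 0,0,-0.001,0,0, 0,0,-0.0015,0,0, 0,0,-0.0015,0,0]'
```

```text
clock: 11.63
eef_pos: [0.5472, 0.0847, 0.1588]
tool_rot: [-0.098, 0.995, 0.0, 0.0]
ft_force: [1.8, 0.5, 5.3]
grip_width: -0.0001
grasp_force: 2.2
```

```bash
python3 -m creep '[0,0,-0.0003,0,0, 0,0,-0.0006,0,0, 0,0,-0.0006,0,0]'
```

```text
clock: 11.88
eef_pos: [0.5472, 0.0847, 0.1582]
tool_rot: [-0.098, 0.995, 0.0, 0.0]
ft_force: [2.6, -0.2, 4.4]
grip_width: 0.0003
grasp_force: 2.2
```

```bash
python3 -m creep '[0,0,-0.0005,0,0, 0,0,-0.001,0,0, 0,0,-0.001,0,0]'
```

```text
clock: 12.13
eef_pos: [0.5472, 0.0847, 0.1576]
tool_rot: [-0.098, 0.995, 0.0, 0.0]
ft_force: [0.9, 1.1, 6.3]
grip_width: 0.0002
grasp_force: 3.3
```

```bash
python3 -m creep '[0,0,-0.0005,0,0, 0,0,-0.001,0,0, 0,0,-0.001,0,0]'
```

```text
clock: 12.38
eef_pos: [0.5473, 0.0847, 0.1573]
tool_rot: [-0.098, 0.995, 0.0, 0.001]
ft_force: [0.5, 1.0, 9.5]
grip_width: -0.0001
grasp_force: 4.8
```

```bash
python3 -m creep '[0,0,-0.0005,0,0, 0,0,-0.001,0,0, 0,0,-0.0014,0,0, 0,0,-0.0014,0,0]'
```

```text
clock: 12.72
eef_pos: [0.5473, 0.0847, 0.1568]
tool_rot: [-0.098, 0.995, 0.0, 0.001]
ft_force: [-1.1, 0.9, 15.0]
grip_width: 0.0001
grasp_force: 6.9
```

Force is 15 N, so I hold for about 1.2 s.

```bash
python3 -m creep '[0,0,-0.0001,0,0, 0,0,-0.0001,0,0, 0,0,-0.0001,0,0, 0,0,-0.0001,0,0, 0,0,-0.0001,0,0, 0,0,-0.0001,0,0, 0,0,-0.0001,0,0, 0,0,-0.0001,0,0]'; python3 -m creep '[0,0,0,0,0, 0,0,0,0,0, 0,0,0,0,0, 0,0,0,0,0, 0,0,0,0,0, 0,0,0,0,0]'
```

```text
clock: 13.38
eef_pos: [0.5473, 0.0847, 0.1568]
tool_rot: [-0.098, 0.995, 0.0, 0.001]
ft_force: [-1.9, 0.3, 13.4]
grip_width: 0.0002
grasp_force: 7.0
clock: 13.88
eef_pos: [0.5473, 0.0847, 0.1568]
tool_rot: [-0.098, 0.995, 0.0, 0.001]
ft_force: [-1.5, 0.6, 14.6]
grip_width: 0.0003
grasp_force: 7.0
```

```bash
python3 -m creep '[0,0,0.003,0,0, 0,0,0.008,0,0, 0,0,0.014,0,0, 0,0,0.022,0,0, 0,0,0.032,0,0, 0,0,0.05,0,0, 0,0,0.07,0,0, 0,0,0.083,0,0, -0.035,-0.007,0.083,0,0.03, -0.068,-0.0135,0.083,0,0.06]'; python3 -m creep '[0,0,0,0,0.06, 0,0,0,0,0.06, 0,0,0,0,0.06]'; python3 k.py
```

```text
clock: 14.72
eef_pos: [0.4785, 0.0709, 0.2373]
tool_rot: [-0.098, 0.995, -0.0, -0.001]
ft_force: [-0.6, -0.4, 1.3]
grip_width: 0.0232
grasp_force: 0.0
clock: 14.97
eef_pos: [0.4788, 0.071, 0.2378]
tool_rot: [-0.098, 0.995, -0.0, -0.0]
ft_force: [-0.1, -0.4, 0.4]
grip_width: 0.0593
grasp_force: 0.0
side fin_top 0.55 [236.824 171.99 ] [0.477 0.071 0.175]
side head_top 0.61 [273.616 164.304] [0.5448 0.0803 0.18  ]
```

View pics/sidek.png

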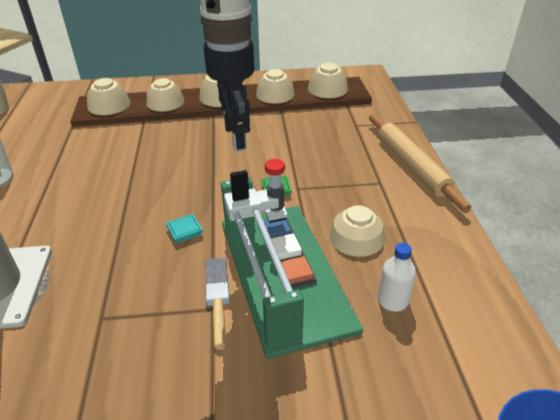

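The plunger is up again (red head at (274,167)) and the fin top is at (240,180), right below the gripper. I grip it and slide back.

```bash
python3 -m creep '[0,0,-0.02,0,0.06, 0,0,-0.04,0,0.06, 0,0,-0.06,0,0.06, 0,0,-0.08,0,0.06, 0,0,-0.095,0,0.06, 0,0,-0.1,0,0.06, 0,0,-0.1,0,0.05]'; python3 -m creep '[0,0,0,0,0.04, 0,0,0,0,0.03, 0,0,0,0,0.02, 0,0,0,0,0.01, 0,0,0,0,0.005, 0,0,0,0,0.005, 0,0,0,0,0.005, 0,0,0,0,0.005]'
```

```text
clock: 15.85
eef_pos: [0.4782, 0.071, 0.1363]
tool_rot: [-0.098, 0.995, -0.0, -0.002]
ft_force: [-0.0, 0.1, -0.8]
grip_width: 0.0503
grasp_force: 0.0
clock: 16.52
eef_pos: [0.48, 0.0713, 0.1389]
tool_rot: [-0.098, 0.995, 0.0, 0.001]
ft_force: [-0.0, -1.0, 6.5]
grip_width: 0.0113
grasp_force: 59.0
```

```bash
python3 -m creep '[0.002,-0.01,0,0,0.005, 0.004,-0.02,0,0,0.005, 0.006,-0.03,0,0,0.005, 0.008,-0.04,0,0,0.005, 0.01,-0.05,0,0,0.005, 0.012,-0.06,0,0,0.005, 0.014,-0.07,0,0,0.005, 0.016,-0.08,0,0,0.005, 0.018,-0.09,0,0,0.005, 0.02,-0.1,0,0,0.005]'; python3 -m creep '[0.002,-0.01,0,0,0.005, 0.004,-0.02,0,0,0.005, 0.006,-0.03,0,0,0.005, 0.008,-0.04,0,0,0.005, 0.01,-0.05,0,0,0.005, 0.012,-0.06,0,0,0.005, 0.014,-0.07,0,0,0.005, 0.016,-0.08,0,0,0.005, 0.018,-0.09,0,0,0.005, 0.02,-0.1,0,0,0.005]'
```

```text
clock: 17.35
eef_pos: [0.4997, -0.0282, 0.1389]
tool_rot: [-0.098, 0.995, 0.001, 0.001]
ft_force: [-1.6, 2.8, 6.0]
grip_width: 0.0114
grasp_force: 59.5
clock: 18.18
eef_pos: [0.5195, -0.1284, 0.1389]
tool_rot: [-0.098, 0.995, 0.001, 0.001]
ft_force: [-1.6, 3.3, 7.1]
grip_width: 0.0112
grasp_force: 59.6
```

Expected stop at y of about -0.150. I go on in small steps.

```bash
python3 -m creep '[0.001,-0.004,0,0,0.005, 0.0016,-0.008,0,0,0.005, 0.0024,-0.012,0,0,0.005, 0.003,-0.015,0,0,0.005, 0.0034,-0.017,0,0,0.005, 0.0034,-0.017,0,0,0.005]'; python3 -m creep '[0.0002,-0.001,0,0,0.005, 0.0004,-0.002,0,0,0.005, 0.0006,-0.003,0,0,0.005, 0.0006,-0.003,0,0,0.005]'
```

```text
clock: 18.68
eef_pos: [0.5229, -0.1458, 0.1389]
tool_rot: [-0.098, 0.995, 0.0, 0.001]
ft_force: [-1.5, 0.5, 7.2]
grip_width: 0.0116
grasp_force: 59.5
clock: 19.02
eef_pos: [0.5235, -0.1484, 0.1389]
tool_rot: [-0.098, 0.995, 0.0, 0.001]
ft_force: [-1.6, 1.7, 6.5]
grip_width: 0.0115
grasp_force: 59.5
```

```bash
python3 -m creep '[0.0002,-0.001,0,0,0.005, 0.0004,-0.002,0,0,0.005, 0.0004,-0.002,0,0,0.005]'; python3 -m creep '[0.0002,-0.001,0,0,0.005, 0.0004,-0.002,0,0,0.005, 0.0004,-0.002,0,0,0.005]'
```

```text
clock: 19.27
eef_pos: [0.5235, -0.1485, 0.1389]
tool_rot: [-0.099, 0.995, 0.002, 0.001]
ft_force: [-3.4, 7.1, 7.5]
grip_width: 0.0114
grasp_force: 59.6
clock: 19.52
eef_pos: [0.5235, -0.1485, 0.1389]
tool_rot: [-0.099, 0.995, 0.004, 0.0]
ft_force: [-3.7, 13.8, 9.4]
grip_width: 0.0113
grasp_force: 59.7
```

The stop is reached: the pose no longer changes and the force is 14 N. I release and retreat.

```bash
python3 -m creep '[0,0.001,0,0,0.02, 0,0.002,0,0,0.035, 0,0.003,0,0,0.05, 0,0.004,0,0,0.05, 0,0.004,0.02,0,0.05, 0,0.004,0.045,0,0.05, 0,0.004,0.075,0,0.05, 0,0.004,0.1,0,0.05, -0.035,0.02,0.1,0,0.05, -0.07,0.04,0.1,0,0.05]'; python3 -m creep '[-0.035,0.02,0,0,0.05, -0.07,0.04,0,0,0.05, -0.1,0.06,0,0,0.05, -0.1,0.06,0,0,0.05]'
python3 k.py
```

```text
clock: 20.35
eef_pos: [0.4561, -0.1141, 0.2391]
tool_rot: [-0.097, 0.995, -0.001, 0.002]
ft_force: [-1.3, 1.5, 0.1]
grip_width: 0.0501
grasp_force: 0.0
clock: 20.68
eef_pos: [0.3476, -0.0507, 0.2371]
tool_rot: [-0.099, 0.995, 0.001, -0.002]
ft_force: [-0.1, -1.3, -0.4]
grip_width: 0.0501
grasp_force: 0.0
top [358 165  24  22 415] [369.4506 175.6578] [ 0.5897 -0.1354  0.178 ]
top fin_top 0.93 [380.128 216.72 ] [ 0.5252 -0.1521  0.175 ]
top head_top 0.69 [371.784 175.098] [ 0.5903 -0.1387  0.18  ]
side fin_top 0.79 [271.6 254.1] [ 0.5213 -0.1464  0.175 ]
side head_top 0.7 [320.376 243.6  ] [ 0.5959 -0.1374  0.18  ]
```

View pics/topk.png

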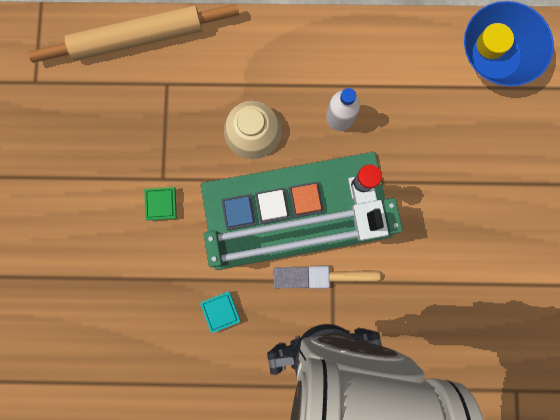

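The head sits against the right-hand end block (red at (369,176), fin at (376,220)), and the bowl, bottle and brush have not moved.

```bash
python3 -c "
from workcell import bot
print(bot.job_done())"
```

```text
the job is handed in; nothing more can be done
None
```

The blue tile was stamped at about 15 N, held for a little over a second; the plunger sprang up, the head is back home against its right-hand stop, and the job is handed in at about 21 s; no verdict was returned.

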